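# Tap the wooden plugs home

### The job

Three wooden plugs stand too proud in the clamped-up pine board. With the fingertips, lightly tap or press each one straight down until it stops in its hole (its top still stands a little above the board): first the large round plug, then the square one, then the small round one, leaving each alone until its turn. Pick nothing up, use no tool, do not push hard, and leave the wood pieces and everything else on the bench where they are.

Things in the scene. Friction and masses are not known exactly. Their poses are not given: they have to be found in the camera images.
- board: Laminated pine board fixed flat on the bench across in front of the robot, 150 mm (its x) by 500 mm (its y), 35 mm thick; origin at the centre of its underside, z up. Two red and black bar clamps, part of it, cross it 222 mm either side of the middle, 51 mm above the bench at most. Three plugs stand in a row near its long centre line, about 100 mm or more apart.
- big_plug: Large round plug, 40 mm diameter. Plain wood, in a slightly wider dark recess. Slides only straight down, stays where left: 3.5 N starts it, 4 to 5 N keeps it moving; past bottom it only gives springily (7 N, then 3 N per mm). Top starts 9 to 12 mm above the board's top face, 3 mm above it when bottomed. Origin: centre of its top face, moving with it. Its place in the row varies.
- square_plug: Square plug, 30 mm by 30 mm. Plain wood, in a slightly wider dark recess. Slides only straight down, stays where left: 3.5 N starts it, 4 to 5 N keeps it moving; past bottom it only gives springily (7 N, then 3 N per mm). Top starts 9 to 12 mm above the board's top face, 3 mm above it when bottomed. Origin: centre of its top face, moving with it. Its place in the row varies.
- small_plug: Small round plug, 20 mm diameter. Plain wood, in a slightly wider dark recess. Slides only straight down, stays where left: 3.5 N starts it, 4 to 5 N keeps it moving; past bottom it only gives springily (7 N, then 3 N per mm). Top starts 9 to 12 mm above the board's top face, 3 mm above it when bottomed. Origin: centre of its top face, moving with it. Its place in the row varies.
- wedge: Bystander: loose light wood piece lying on the board between two plugs, 50 x 20 x 12 mm, origin under its centre.
- offcut: Bystander: loose dark wood piece lying on the board between two plugs, 45 x 24 x 10 mm, origin under its centre.
- glue_bottle: Bystander: yellow bottle, 54 mm diameter, 140 mm tall, beyond the board; origin under its centre.
- jar: Bystander: white jar, 60 mm diameter, 70 mm tall, beyond the board; origin under its centre.
- tub: Bystander: open white tub, 100 mm diameter, 100 mm tall, beyond the board; origin under its centre.
- hammer: Bystander: hammer lying on the bench to the right of the board, handle towards the robot; origin under its middle.
- tape: Bystander: yellow and black tape measure, 70 x 39 x 63 mm, beyond the board; origin under its centre.

How it is judged:
By the outcome, as a careful person would: the job done as asked, in the order asked, and still so for the second after the job is handed in, with the robot touching nothing.
It also fails if it takes over 42 s, if anything falls off the work surface, if the arm or the gripper's body presses on something with over 40 N, if the wrist force passes 120 N, or if a joint passes its speed limit or range.

### The arm

A 7-joint arm with a two-finger parallel gripper is mounted at the origin on the work surface. World frame = base frame: x ahead of the robot, y to its left, z up, the work surface at z = 0. Lengths are in mm, angles in rad, forces in N, time in s.
With the tool pointing down it reaches from about 350 to 900 mm from the base axis. Payload 19.9 kg.
Tool frame: the origin (TCP) lies at the very end of the fingers, on their centre line; the grasp point (between the pads) lies 19 mm behind it; z points along the fingers, y is the line along which they close (so a half turn about z gives the same grasp; the last joint's range is limited). The gripper opens to 85 mm and grips with 20 to 120 N. Pads are 22 mm wide; open, the fingers measure 114 mm over their backs; the gripper's body (76 mm by 85 mm) begins 54 mm behind the grasp point. The pads swing forward as they close: fully open they stand 13 mm farther back than shut.
Start: joints at [-1.282, 0.417, -0.01, 1.614, 0.005, 1.111, -0.053], TCP at [202.398, 591.301, 231.26] pointing down, gripper open.
Joint ranges: [-2.81, 2.81], [-0.39, 2.02], [-1.27, 1.25], [0.06, 2.57], [-1.19, 4.33], [0.19, 2], [-2.82, 2.82]. Speed limits (rad/s): [1.89, 1.89, 2.39, 2.39, 3.01, 3.01, 3.01].

### API

Orientations are given as a 3x3 rotation matrix whose columns are the frame's x, y, z axes.
In Python, from cell import sense, read_camera, sign_off, recognise, masks_of gives the robot as it stands. The module is installed in compiled form; this text tells all that it offers.
- The arm moves only by the tool arm_command, never from a script. Its arguments are lists of equal length, an entry for each row: "travel": the shift along the world's x, y, z in m, a list of three; "rot": the turn, a rotation vector about the world's x, y, z in rad, a list of three. A call has 1 to 10 rows; each row is the pose to reach, as a shift and turn from the pose commanded when the call began; what a row does not reach only later rows make up. A row lasts 1/12 s, in which the tool goes at most 41.7 mm and 7.16 degrees, less where a joint would pass 70% of its speed; a pose out of reach is approached as far as the arm can. A call with a gripper value outside its range is refused whole. "claw" is the closure, from -1 (fully open) to 1 (shut), set as the call begins (left out, the last holds). The fingers move at their own pace and stop on an object; "grip_force" is the grip in N (left out, the last holds). Time passes only in rows, so rows that repeat a pose let the fingers close. It gives the time, the measured TCP pose, the force, the opening and the grip force at its end, in the units of the state.
- sense(): the state, without advancing time (a new reading comes with each control period).
- read_camera(name): name is "scene" or "top" or "wrist"; returns a dict with "color" (420x560x3 uint8, blue, green, red), "fx", "fy", "cx", "cy" (pixels), "origin" and "orientation" of the camera in the world. Camera axes: x right, y up, looking along -z (the intrinsics and any distortion apply to the point x, -y, -z); pixel columns grow to the right and rows downward; lengths in mm; the calibration is good to about 2 mm. The wrist camera is an equidistant fisheye: a pixel r from the principal point sees the ray r / f radians off the axis. A picture is of the moment at which its call begins. There is no depth.
- sign_off(): hands the job in; it is judged then, once.
Trained networks look in a picture, given as the dict that the camera call returned (one of the last four; its "shot" number tells which), for a name from the list of things; names that differ only in an ending like _2 or _b are one class to them, and where a whole thing is asked for, a point or a joint stands for the part that bears it (a point fixed in the world has none). Each returns a list of dicts, best first, with "conf" (0 to 1); they miss things now and then, are a little off and sometimes report something else, mostly with a low value. They report only what shows in the picture. A call takes as long as a camera call.
- recognise(picture, query): "rect" ([left, top, right, bottom] in pixels, round what is visible of it).
- masks_of(picture, query): "region" (420x560 bool, what is visible of it) and "rect" ([left, top, right, bottom] in pixels, round what is visible of it).
The state is a dict: "time": time; "joint_pos": joint angles; "qvel": joint speeds; "effort": joint torques, N m; "tcp_pos": TCP position; "tcp_rot": TCP orientation; "contact_force": force on the tool from outside, world axes, zero at the start; "wrist_torque": the same for the moment, N m; "width": finger opening in mm; "grasp_force": force on a finger pad.
Only numpy, scipy, OpenCV 4.12 (cv2) and the standard library are available. Lean on these libraries where they do the work, as an engineer would, in place of code of your own. Each camera call takes 0.05 s, during which the arm holds its last target. There are 200 camera calls.

## Working session

There is one attempt and no reset: what is moved stays moved. The work goes in short steps, Python scripts to look and compute and a tool call to move; the robot and the scene stay as the last step left them, time stands still between calls to the robot, and variables do not carry over. Pictures are saved under pics/ and viewed, at most 10 in all, crops included, and the job is handed in when it is done.

Besides the shell and the picture viewer there is one more tool, called after "Request:" by a JSON object that holds its "op" and its "data", one argument or row to a line. arm_command: Moves the arm, as the interface text tells. Its arguments: {"type":"object","properties":{"travel":{"type":"array","items":{"type":"array","items":{"type":"number"}}},"rot":{"type":"array","items":{"type":"array","items":{"type":"number"}}},"claw":{"type":"number"},"grip_force":{"type":"number"}},"required":["travel","rot"]}

```bash
mkdir -p pics; cat > h.py <<'E'
import numpy as np, cv2
from cell import *
def ray(p,u,v):
    d=np.array([(u-p["cx"])/p["fx"],-(v-p["cy"])/p["fy"],-1.0])
    return np.array(p["orientation"])@d
def onz(p,u,v,z):
    d=ray(p,u,v);o=np.array(p["origin"]);return o+d*(z-o[2])/d[2]
E
python3 - <<'E'
from h import *
s=sense();print(s["time"],s["tcp_pos"],np.round(s["tcp_rot"],3),s["width"],s["contact_force"])
for n in["top","scene"]:
    p=read_camera(n);cv2.imwrite(f"pics/{n}0.png",p["color"]);print(n,p["origin"],np.round(p["orientation"],3),p["fx"])
    for q in["big_plug","square_plug","small_plug","wedge","offcut","board"]:
        for r in masks_of(p,q)[:2]:
            v,u=np.nonzero(r["region"]);c=(u.mean(),v.mean());print(q,round(r["conf"],2),np.round(r["rect"]),np.round(c),np.round(onz(p,*c,45)))
E
```

```text
0.0 [202.27264165 590.9922471  230.65531697] [[-0.946  0.324 -0.   ]
 [ 0.324  0.946 -0.001]
 [-0.    -0.001 -1.   ]] 85.07632063938449 [-0.00835743  0.88208011 -0.14910679]
top [ 425.39580648  -84.58342642 1135.06902628] [[-0.009  0.986 -0.165]
 [-1.    -0.009  0.003]
 [ 0.002  0.165  0.986]] 468.915554342427
big_plug 0.81 [230. 236. 244. 258.] [236. 247.] [520.  22.  45.]
big_plug 0.54 [287. 241. 300. 255.] [292. 247.] [ 518. -109.   45.]
square_plug 0.47 [284. 242. 300. 254.] [292. 247.] [ 518. -108.   45.]
small_plug 0.64 [180. 249. 192. 251.] [185. 247.] [519. 139.  45.]
wedge 0.47 [201. 250. 216. 272.] [207. 263.] [483.  87.  45.]
offcut 0.46 [261. 248. 273. 268.] [265. 257.] [495. -45.  45.]
board 0.88 [129. 209. 343. 339.] [235. 259.] [491.  22.  45.]
board 0.25 [150. 139. 183. 172.] [166. 157.] [737. 191.  45.]
scene [1538.18031173  -58.07740546  746.09312032] [[-0.023 -0.595  0.803]
 [ 1.    -0.024  0.011]
 [ 0.012  0.803  0.596]] 476.88924274035105
big_plug 0.43 [310. 190. 327. 202.] [318. 195.] [527.  19.  45.]
small_plug 0.62 [361. 193. 370. 203.] [363. 196.] [527. 136.  45.]
wedge 0.48 [338. 179. 346. 195.] [342. 188.] [491.  84.  45.]
wedge 0.47 [320. 234. 351. 275.] [334. 256.] [760.  47.  45.]
offcut 0.67 [287. 183. 296. 198.] [292. 189.] [504. -47.  45.]
board 0.68 [219. 157. 417. 228.] [320. 198.] [541.  24.  45.]
```

```bash
python3 - <<'E'
import cv2
a=cv2.imread("pics/top0.png")[190:350,100:380];b=cv2.imread("pics/scene0.png")[140:290,190:440]
import numpy as np
a=cv2.resize(a,(800,457),interpolation=3);cv2.imwrite("pics/a.png",a)
cv2.imwrite("pics/b.png",cv2.resize(b,(800,480),interpolation=3))
E
```

```text
(no output)
```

View pics/a.png

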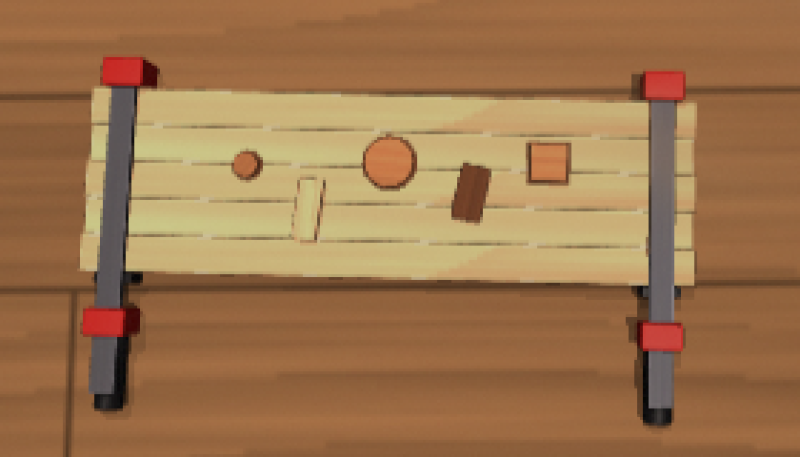

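View pics/b.png

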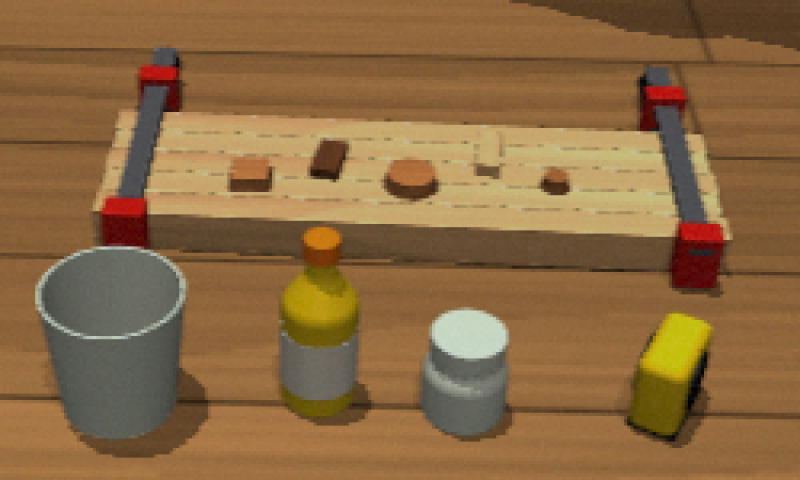

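The top crop shows the small round plug at (246,165), the big one at (389,162) and the square one at (549,163). The light wedge and dark offcut lie between them, nearer the robot. The scene view shows the same row, with the tub, bottle, jar and tape beyond the board. I'll shut the fingers and go above the big plug.

Request:
{"op": "arm_command", "data": {
  "travel": [
    [0.016, -0.028, 0],
    [0.032, -0.057, 0],
    [0.048, -0.085, 0],
    [0.064, -0.114, 0],
    [0.08, -0.142, 0],
    [0.096, -0.171, 0],
    [0.112, -0.199, 0],
    [0.128, -0.228, 0],
    [0.144, -0.256, 0],
    [0.16, -0.285, 0]
  ],
  "rot": [
    [0, 0, 0],
    [0, 0, 0],
    [0, 0, 0],
    [0, 0, 0],
    [0, 0, 0],
    [0, 0, 0],
    [0, 0, 0],
    [0, 0, 0],
    [0, 0, 0],
    [0, 0, 0]
  ],
  "claw": 1,
  "grip_force": 20
}}

```text
time: 1.53
tcp_pos: [362.9, 304.9, 231.5]
tcp_rot: [[-0.946, 0.324, 0.0], [0.324, 0.946, 0.0], [-0.0, 0.0, -1.0]]
contact_force: [0.4, 0.9, -0.2]
width: 0.1
grasp_force: 0.0
```

Request:
{"op": "arm_command", "data": {
  "travel": [
    [0.016, -0.028, -0.005],
    [0.032, -0.057, -0.01],
    [0.048, -0.085, -0.02],
    [0.064, -0.114, -0.03],
    [0.08, -0.142, -0.04],
    [0.096, -0.171, -0.05],
    [0.112, -0.199, -0.06],
    [0.128, -0.228, -0.07],
    [0.144, -0.256, -0.08],
    [0.159, -0.284, -0.09]
  ],
  "rot": [
    [0, 0, 0.05],
    [0, 0, 0.1],
    [0, 0, 0.15],
    [0, 0, 0.2],
    [0, 0, 0.25],
    [0, 0, 0.3],
    [0, 0, 0.33],
    [0, 0, 0.33],
    [0, 0, 0.33],
    [0, 0, 0.33]
  ]
}}

```text
time: 2.37
tcp_pos: [522.1, 20.8, 140.9]
tcp_rot: [[-1.0, -0.0, 0.001], [-0.0, 1.0, -0.0], [-0.001, -0.0, -1.0]]
contact_force: [0.5, 0.4, -0.3]
width: 0.1
grasp_force: 0.0
```

```bash
python3 - <<'E'
from h import *
s=sense();print(s["time"],s["tcp_pos"],np.round(s["tcp_rot"],3),s["width"],s["contact_force"],np.round(s["qvel"],2))
p=read_camera("wrist");cv2.imwrite("pics/w1.png",p["color"])
def fe(p,u,v,z):
    x=u-p["cx"];y=v-p["cy"];r=np.hypot(x,y);t=r/p["fx"]
    d=np.array(p["orientation"])@np.array([np.sin(t)*x/r,-np.sin(t)*y/r,-np.cos(t)]);o=np.array(p["origin"]);return o+d*(z-o[2])/d[2]
print(p["origin"])
for q in["big_plug","square_plug","small_plug","wedge","offcut"]:
    for r in masks_of(p,q)[:2]:
        v,u=np.nonzero(r["region"]);P=np.array([fe(p,a,b,45) for a,b in zip(u[::3],v[::3])]);
        print(q,round(r["conf"],2),np.round(r["rect"]),"mean",np.round(P.mean(0)),"min",P.min(0).round(),"max",P.max(0).round())
E
```

```text
2.3667 [522.14845353  20.79826749 140.93989162] [[-1.    -0.     0.001]
 [-0.     1.    -0.   ]
 [-0.001 -0.    -1.   ]] 0.14505012984560006 [ 0.53358455  0.36098982 -0.32115013] [ 0.67  0.46  0.08 -0.28 -0.23 -0.13  0.86]
[437.19735831  20.77061984 282.16809392]
big_plug 0.87 [253. 185. 306. 237.] mean [519.  21.  45.] min [499.   1.  45.] max [540.  41.  45.]
square_plug 0.58 [109. 191. 147. 231.] mean [ 518. -106.   45.] min [ 502. -123.   45.] max [535. -89.  45.]
small_plug 0.72 [406. 199. 433. 221.] mean [519. 136.  45.] min [508. 124.  45.] max [529. 148.  45.]
wedge 0.94 [347. 131. 382. 200.] mean [483.  85.  45.] min [458.  73.  45.] max [509.  99.  45.]
offcut 0.61 [174. 150. 215. 207.] mean [493. -44.  45.] min [471. -60.  45.] max [517. -29.  45.]
```

View pics/w1.png

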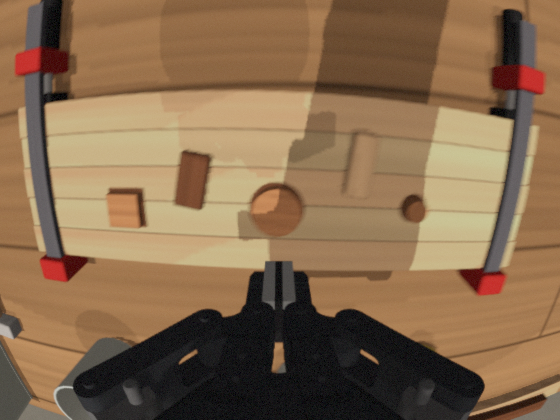

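The wrist view confirms the positions: big plug at (276,210), square at (125,209) and small at (414,209). The bystanders are clear of the finger path. Descending on the big plug.

Request:
{"op": "arm_command", "data": {
  "travel": [
    [-0.001, 0, -0.02],
    [-0.002, 0, -0.045],
    [-0.002, 0, -0.065],
    [-0.002, 0, -0.08],
    [-0.002, 0, -0.087],
    [-0.002, 0, -0.09],
    [-0.002, 0, -0.09]
  ],
  "rot": [
    [0, 0, 0],
    [0, 0, 0],
    [0, 0, 0],
    [0, 0, 0],
    [0, 0, 0],
    [0, 0, 0],
    [0, 0, 0]
  ]
}}

```text
time: 3.25
tcp_pos: [519.4, 22.9, 51.4]
tcp_rot: [[-1.0, -0.001, 0.0], [-0.001, 1.0, 0.0], [-0.0, 0.0, -1.0]]
contact_force: [-1.4, -0.5, 0.6]
width: -0.1
grasp_force: 0.0
```

Request:
{"op": "arm_command", "data": {
  "travel": [
    [0, 0, -0.0007],
    [0, 0, -0.0014],
    [0, 0, -0.0021],
    [0, 0, -0.0028],
    [0, 0, -0.0035],
    [0, 0, -0.0042],
    [0, 0, -0.0049],
    [0, 0, -0.0056],
    [0, 0, -0.0063],
    [0, 0, -0.007]
  ],
  "rot": [
    [0, 0, 0],
    [0, 0, 0],
    [0, 0, 0],
    [0, 0, 0],
    [0, 0, 0],
    [0, 0, 0],
    [0, 0, 0],
    [0, 0, 0],
    [0, 0, 0],
    [0, 0, 0]
  ]
}}

```text
time: 4.08
tcp_pos: [519.5, 22.3, 44.3]
tcp_rot: [[-1.0, -0.0, 0.0], [-0.0, 1.0, -0.0], [-0.0, -0.0, -1.0]]
contact_force: [-0.6, -0.3, 4.0]
width: 0.1
grasp_force: 1.7
```

Request:
{"op": "arm_command", "data": {
  "travel": [
    [0, 0, -0.0006],
    [0, 0, -0.0012],
    [0, 0, -0.0018],
    [0, 0, -0.0024],
    [0, 0, -0.003],
    [0, 0, -0.0036],
    [0, 0, -0.0042],
    [0, 0, -0.0048],
    [0, 0, -0.005],
    [0, 0, -0.005]
  ],
  "rot": [
    [0, 0, 0],
    [0, 0, 0],
    [0, 0, 0],
    [0, 0, 0],
    [0, 0, 0],
    [0, 0, 0],
    [0, 0, 0],
    [0, 0, 0],
    [0, 0, 0],
    [0, 0, 0]
  ]
}}

```text
time: 4.92
tcp_pos: [519.4, 22.3, 39.2]
tcp_rot: [[-1.0, -0.0, 0.0], [-0.0, 1.0, -0.0], [-0.0, -0.0, -1.0]]
contact_force: [0.4, -0.5, 1.4]
width: 0.1
grasp_force: 0.5
```

Request:
{"op": "arm_command", "data": {
  "travel": [
    [0, 0, -0.0004],
    [0, 0, -0.0008],
    [0, 0, -0.0012],
    [0, 0, -0.0016],
    [0, 0, -0.0016]
  ],
  "rot": [
    [0, 0, 0],
    [0, 0, 0],
    [0, 0, 0],
    [0, 0, 0],
    [0, 0, 0]
  ]
}}

```text
time: 5.33
tcp_pos: [519.4, 22.3, 37.7]
tcp_rot: [[-1.0, -0.0, 0.0], [-0.0, 1.0, -0.0], [-0.0, -0.0, -1.0]]
contact_force: [-1.1, 0.3, 7.7]
width: 0.0
grasp_force: 3.7
```

Request:
{"op": "arm_command", "data": {
  "travel": [
    [0, 0, -0.0003],
    [0, 0, -0.0005],
    [0, 0, -0.0005]
  ],
  "rot": [
    [0, 0, 0],
    [0, 0, 0],
    [0, 0, 0]
  ]
}}

```text
time: 5.58
tcp_pos: [519.4, 22.3, 37.3]
tcp_rot: [[-1.0, -0.0, 0.0], [-0.0, 1.0, 0.0], [-0.0, 0.0, -1.0]]
contact_force: [-1.2, 0.3, 7.9]
width: 0.2
grasp_force: 4.3
```

Force holds at about 8 N at z≈37.3, so the big plug is bottomed. On to the square one.

Request:
{"op": "arm_command", "data": {
  "travel": [
    [0, 0, 0.012],
    [0, 0, 0.035],
    [0, -0.025, 0.045],
    [-0.001, -0.055, 0.045],
    [-0.001, -0.085, 0.045],
    [-0.001, -0.11, 0.045],
    [-0.001, -0.125, 0.04],
    [-0.001, -0.129, 0.028],
    [-0.001, -0.129, 0.015],
    [-0.001, -0.129, 0.015]
  ],
  "rot": [
    [0, 0, 0],
    [0, 0, 0],
    [0, 0, 0],
    [0, 0, 0],
    [0, 0, 0],
    [0, 0, 0],
    [0, 0, 0],
    [0, 0, 0],
    [0, 0, 0],
    [0, 0, 0]
  ]
}}

```text
time: 6.42
tcp_pos: [517.0, -106.1, 50.2]
tcp_rot: [[-1.0, -0.0, -0.003], [-0.0, 1.0, 0.0], [0.003, 0.0, -1.0]]
contact_force: [-0.5, 0.1, -0.6]
width: -0.1
grasp_force: 0.0
```

Request:
{"op": "arm_command", "data": {
  "travel": [
    [0, 0, -0.0007],
    [0, 0, -0.0014],
    [0, 0, -0.0021],
    [0, 0, -0.0028],
    [0, 0, -0.0035],
    [0, 0, -0.0042],
    [0, 0, -0.0049],
    [0, 0, -0.0056],
    [0, 0, -0.0063],
    [0, 0, -0.007]
  ],
  "rot": [
    [0, 0, 0],
    [0, 0, 0],
    [0, 0, 0],
    [0, 0, 0],
    [0, 0, 0],
    [0, 0, 0],
    [0, 0, 0],
    [0, 0, 0],
    [0, 0, 0],
    [0, 0, 0]
  ]
}}

```text
time: 7.25
tcp_pos: [518.4, -106.7, 45.2]
tcp_rot: [[-1.0, -0.0, 0.0], [-0.0, 1.0, -0.0], [-0.0, -0.0, -1.0]]
contact_force: [-0.9, 0.4, 3.2]
width: -0.2
grasp_force: 1.7
```

Request:
{"op": "arm_command", "data": {
  "travel": [
    [0, 0, -0.0006],
    [0, 0, -0.0012],
    [0, 0, -0.0018],
    [0, 0, -0.0024],
    [0, 0, -0.003],
    [0, 0, -0.0036],
    [0, 0, -0.0042],
    [0, 0, -0.0048],
    [0, 0, -0.0054],
    [0, 0, -0.006]
  ],
  "rot": [
    [0, 0, 0],
    [0, 0, 0],
    [0, 0, 0],
    [0, 0, 0],
    [0, 0, 0],
    [0, 0, 0],
    [0, 0, 0],
    [0, 0, 0],
    [0, 0, 0],
    [0, 0, 0]
  ]
}}

```text
time: 8.08
tcp_pos: [518.4, -106.7, 39.1]
tcp_rot: [[-1.0, -0.0, 0.0], [-0.0, 1.0, -0.0], [-0.0, -0.0, -1.0]]
contact_force: [-0.7, 0.8, 2.6]
width: 0.5
grasp_force: 1.7
```

Request:
{"op": "arm_command", "data": {
  "travel": [
    [0, 0, -0.0004],
    [0, 0, -0.0008],
    [0, 0, -0.0012],
    [0, 0, -0.0016],
    [0, 0, -0.0018],
    [0, 0, -0.0018]
  ],
  "rot": [
    [0, 0, 0],
    [0, 0, 0],
    [0, 0, 0],
    [0, 0, 0],
    [0, 0, 0],
    [0, 0, 0]
  ]
}}

```text
time: 8.58
tcp_pos: [518.4, -106.7, 37.5]
tcp_rot: [[-1.0, -0.0, 0.0], [-0.0, 1.0, -0.0], [-0.0, -0.0, -1.0]]
contact_force: [-2.1, -0.8, 8.2]
width: 0.0
grasp_force: 4.1
```

The square plug is bottomed at 8.2 N. On to the small one.

Request:
{"op": "arm_command", "data": {
  "travel": [
    [0, 0, 0.012],
    [0, 0, 0.035],
    [0, 0.02, 0.055],
    [0, 0.05, 0.06],
    [0, 0.085, 0.06],
    [0, 0.12, 0.06],
    [0, 0.155, 0.06],
    [0, 0.19, 0.06],
    [0.001, 0.225, 0.06],
    [0.001, 0.244, 0.05]
  ],
  "rot": [
    [0, 0, 0],
    [0, 0, 0],
    [0, 0, 0],
    [0, 0, 0],
    [0, 0, 0],
    [0, 0, 0],
    [0, 0, 0],
    [0, 0, 0],
    [0, 0, 0],
    [0, 0, 0]
  ]
}}

```text
time: 9.42
tcp_pos: [519.9, 141.9, 89.2]
tcp_rot: [[-1.0, -0.004, 0.003], [-0.004, 1.0, 0.002], [-0.003, 0.002, -1.0]]
contact_force: [0.2, 0.0, 1.0]
width: -0.1
grasp_force: 0.0
```

Request:
{"op": "arm_command", "data": {
  "travel": [
    [0, 0, -0.01],
    [0, 0, -0.025],
    [0, 0, -0.033],
    [0, 0, -0.035],
    [0, 0, -0.035]
  ],
  "rot": [
    [0, 0, 0],
    [0, 0, 0],
    [0, 0, 0],
    [0, 0, 0],
    [0, 0, 0]
  ]
}}

```text
time: 9.83
tcp_pos: [519.2, 136.5, 52.2]
tcp_rot: [[-1.0, 0.001, -0.001], [0.001, 1.0, -0.001], [0.001, -0.001, -1.0]]
contact_force: [0.1, -0.4, 0.2]
width: 0.2
grasp_force: 0.0
```

Request:
{"op": "arm_command", "data": {
  "travel": [
    [0, 0, -0.0007],
    [0, 0, -0.0014],
    [0, 0, -0.0021],
    [0, 0, -0.0028],
    [0, 0, -0.0035],
    [0, 0, -0.0042],
    [0, 0, -0.0049],
    [0, 0, -0.0056],
    [0, 0, -0.0063],
    [0, 0, -0.007]
  ],
  "rot": [
    [0, 0, 0],
    [0, 0, 0],
    [0, 0, 0],
    [0, 0, 0],
    [0, 0, 0],
    [0, 0, 0],
    [0, 0, 0],
    [0, 0, 0],
    [0, 0, 0],
    [0, 0, 0]
  ]
}}

```text
time: 10.67
tcp_pos: [519.4, 137.3, 45.4]
tcp_rot: [[-1.0, -0.0, 0.0], [-0.0, 1.0, -0.0], [-0.0, -0.0, -1.0]]
contact_force: [-1.4, -0.1, 4.0]
width: 0.1
grasp_force: 1.7
```

Request:
{"op": "arm_command", "data": {
  "travel": [
    [0, 0, -0.0006],
    [0, 0, -0.0012],
    [0, 0, -0.0018],
    [0, 0, -0.0024],
    [0, 0, -0.003],
    [0, 0, -0.0036],
    [0, 0, -0.0042],
    [0, 0, -0.0048],
    [0, 0, -0.0054],
    [0, 0, -0.006]
  ],
  "rot": [
    [0, 0, 0],
    [0, 0, 0],
    [0, 0, 0],
    [0, 0, 0],
    [0, 0, 0],
    [0, 0, 0],
    [0, 0, 0],
    [0, 0, 0],
    [0, 0, 0],
    [0, 0, 0]
  ]
}}

```text
time: 11.5
tcp_pos: [519.4, 137.3, 39.3]
tcp_rot: [[-1.0, -0.0, 0.0], [-0.0, 1.0, -0.0], [-0.0, -0.0, -1.0]]
contact_force: [-0.2, -0.5, 3.6]
width: -0.5
grasp_force: 1.7
```

Request:
{"op": "arm_command", "data": {
  "travel": [
    [0, 0, -0.0004],
    [0, 0, -0.0008],
    [0, 0, -0.0012],
    [0, 0, -0.0016],
    [0, 0, -0.0019],
    [0, 0, -0.0019]
  ],
  "rot": [
    [0, 0, 0],
    [0, 0, 0],
    [0, 0, 0],
    [0, 0, 0],
    [0, 0, 0],
    [0, 0, 0]
  ]
}}

```text
time: 12.0
tcp_pos: [519.4, 137.3, 37.6]
tcp_rot: [[-1.0, -0.0, 0.0], [-0.0, 1.0, 0.0], [-0.0, 0.0, -1.0]]
contact_force: [-2.7, -1.0, 7.9]
width: 0.0
grasp_force: 4.0
```

Request:
{"op": "arm_command", "data": {
  "travel": [
    [0, 0, 0.01],
    [0, 0, 0.035],
    [0, 0, 0.065],
    [0, 0, 0.095],
    [0, 0.02, 0.12],
    [0, 0.04, 0.14],
    [0, 0.06, 0.15],
    [0, 0.065, 0.15],
    [0, 0.065, 0.15],
    [0, 0.065, 0.15]
  ],
  "rot": [
    [0, 0, 0],
    [0, 0, 0],
    [0, 0, 0],
    [0, 0, 0],
    [0, 0, 0],
    [0, 0, 0],
    [0, 0, 0],
    [0, 0, 0],
    [0, 0, 0],
    [0, 0, 0]
  ]
}}

```text
time: 12.83
tcp_pos: [519.1, 201.6, 187.1]
tcp_rot: [[-1.0, -0.0, -0.001], [-0.0, 1.0, -0.001], [0.001, -0.001, -1.0]]
contact_force: [0.1, -0.2, -1.3]
width: -0.1
grasp_force: 0.0
```

```bash
python3 - <<'E'
from h import *
p=read_camera("scene");cv2.imwrite("pics/e.png",cv2.resize(p["color"][140:290,190:440],(800,480),interpolation=3))
E
```

```text
(no output)
```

View pics/e.png

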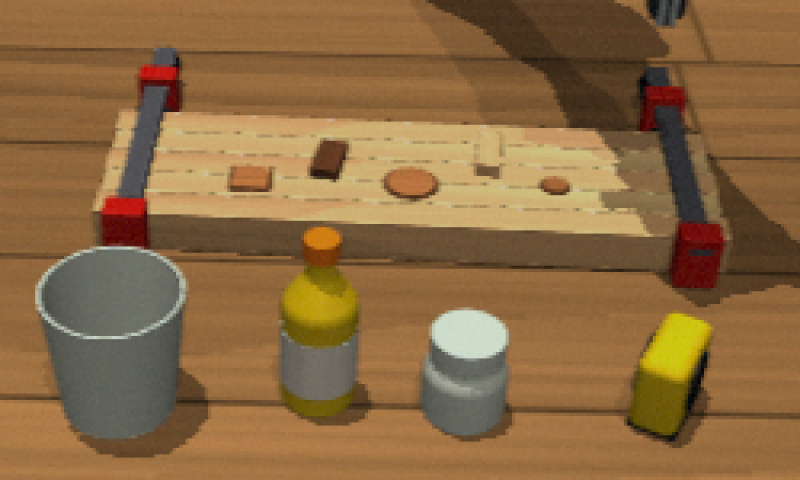

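All three plugs are down, at (250,178), (411,183) and (555,185) in the crop. The wedge and offcut are where they were, and the arm is clear.

```bash
python3 -c "
from cell import sign_off;print(sign_off())"
```

```text
the job is handed in; nothing more can be done
None
```

I pressed all three plugs down to their stops in the order asked (large round, square, small round), at about 8 N each; nothing else in the final picture had moved, and I handed the job in with the arm clear at about 13 s.

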